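# Close up the row of sleeves in the V-rail and drop the gate behind it

## Task

Four short sleeves lie nose to tail in the angle-iron V-rail. Push the row along as one train until the first sleeve is fully home against the end stop and no gaps are left between them, then tip the drop gate over so that it falls shut across the rail behind the last sleeve and locks the set in place for marking. Only push with the fingertips: pick nothing up, keep the sleeves lying in the rail, and leave the other things on the trolley where they are.

Things in the scene. Friction and masses are not known exactly. Their poses are not given: they have to be found in the camera images.
- rail: the fixed steel V-rail: grey base plate 120 x 540 mm, 8 mm thick, with a 500 mm length of angle iron lying on it as an open V (90 degrees; inner apex 24 mm above the trolley top, upper edges 57 mm high and 65 mm apart). Origin: centre of the base's underside. Its y axis runs along the rail to the end stop, an upright plate 70 mm wide and 80 mm high at y = +240 mm; the other end of the V, at y = -250 mm, is open. x is across the rail, away from the robot.
- stop_face (a point): the point where the rail's centre line (the axis of the sleeves, 55 mm high) meets the end stop's face.
- sleeve_1_mid (a point): the first sleeve, nearest the stop: centre of a short, open, beige tube 74 mm long, 45 mm outside and about 35 mm inside diameter, lying in the V along the rail, axis 55 mm and top 77 mm high, about 0.1 kg; the V sets it in line. Loose. It starts within 4 mm of its neighbours; the row starts 70 to 150 mm short of the stop.
- sleeve_2_mid (a point): sleeve 2 of the row: centre of the tube, like sleeve 1.
- sleeve_3_mid (a point): sleeve 3 of the row: centre of the tube, like sleeve 1.
- sleeve_4_mid (a point): the last sleeve, farthest from the stop: centre of the tube, like sleeve 1.
- gate (a joint): angle of the drop gate about its pivot, rad: 0 = shut (bar level across the rail), 1.57 = upright, 2.30 = open, leaning back toward the robot, where it starts. A steel bar reaching 111 mm from its pivot, 10 mm thick along the rail, 16 mm deep, 0.16 kg, damped hinge. Tipped past upright and let go, it falls of itself into the catch on the far side within about 1 s; a row not home stops it.
- gate_pivot (a point): middle of the gate's pivot, on the robot's side of the rail, 58 mm from its centre line and 67 mm high; the hinge axis runs along the rail. The shut bar stands about 4 mm behind the last sleeve of a row that is home. Its fork, 77 mm high, and the catch on the other side, 76 mm high and 48 mm from the centre line, are fixed.
- gate_handle (a point): middle of the gate's round cross handle, a rod 12 mm thick that runs along the rail and stands out 49 mm from the bar on the side away from the stop; it lies 92 mm from the pivot and moves with the gate (136 mm high when open, 67 mm when shut).
- plug_gauge_s: bystander: stepped steel plug gauge standing on its wide end, 38 mm wide, 98 mm high; origin under its centre.
- plug_gauge_l: bystander: stepped steel plug gauge standing on its wide end, 48 mm wide, 98 mm high; origin under its centre.
- marker: bystander: paint marker lying flat, 135 mm long along its y, 22 mm wide, 18 mm high; origin under its centre.
- carton: bystander: small brown carton, 61 x 76 x 42 mm high; origin under its centre.
- driver: bystander: screwdriver lying flat, 200 mm long along its y, 32 mm wide, 20 mm high; origin under its centre.

How it is judged:
At the end, for the whole second after the job is handed in: The gate is shut (within 0.06 rad of level); each of the four sleeves lies in the V (within 6 mm of the rail's centre line and of its resting height) along the rail, and is within 5 mm of where it would be with the row packed hard against the stop (value of joint gate below 0.06 rad and y of sleeve_1_mid in the frame of stop_face above -0.042 m and x of sleeve_1_mid in the frame of stop_face between -0.006 and 0.006 m and z of sleeve_1_mid in the frame of stop_face between -0.006 and 0.006 m and angle between the y axis of rail and the z axis of sleeve_1_mid, either way round below 0.08 rad and y of sleeve_2_mid in the frame of stop_face above -0.1161 m and x of sleeve_2_mid in the frame of stop_face between -0.006 and 0.006 m and z of sleeve_2_mid in the frame of stop_face between -0.006 and 0.006 m and angle between the y axis of rail and the z axis of sleeve_2_mid, either way round below 0.08 rad and y of sleeve_3_mid in the frame of stop_face above -0.1902 m and x of sleeve_3_mid in the frame of stop_face between -0.006 and 0.006 m and z of sleeve_3_mid in the frame of stop_face between -0.006 and 0.006 m and angle between the y axis of rail and the z axis of sleeve_3_mid, either way round below 0.08 rad and y of sleeve_4_mid in the frame of stop_face above -0.2643 m and x of sleeve_4_mid in the frame of stop_face between -0.006 and 0.006 m and z of sleeve_4_mid in the frame of stop_face between -0.006 and 0.006 m and angle between the y axis of rail and the z axis of sleeve_4_mid, either way round below 0.08 rad); the robot touches nothing.
It fails at once if a sleeve is lifted or carried out of the rail, or reared up in it (z of any of sleeve_1_mid, sleeve_2_mid, sleeve_3_mid, sleeve_4_mid in the frame of stop_face above 0.015 m).
It fails at once if something else on the trolley is moved by more than 25 mm (distance of any of plug_gauge_s, plug_gauge_l, marker, carton, driver from where it was at the start of the episode above 0.025 m).
It also fails if it takes over 43 s, if anything falls off the work surface, if the arm or the gripper's body presses on something with over 40 N, if the wrist force passes 120 N, or if a joint passes its speed limit or range.

## Robot

A 7-joint arm with a two-finger parallel gripper is mounted at the origin on a cart in front of the work surface, level with it; the furniture and walls round the work are solid. World frame = base frame: x ahead of the robot, y to its left, z up, the work surface at z = 0. Lengths are in m, angles in rad, forces in N, time in s.
With the tool pointing down it reaches from about 0.425 to 0.875 m from the base axis. Payload 9.9 kg.
Tool frame: the origin (TCP) lies at the very end of the fingers, on their centre line; the grasp point (between the pads) lies 19 mm behind it (r.pinch_z is the distance from the TCP to the grasp point, in m); x points along the fingers, z is the direction in which the jaws open and shut, and the axes are right-handed (so a half turn about x gives the same grasp; the last joint's range is limited). The gripper opens to 85 mm and grips with 20 to 120 N. Pads are 22 mm wide; open, the fingers measure 114 mm over their backs; the gripper's body (76 mm by 85 mm) begins 54 mm behind the grasp point. The pads swing forward as they close: fully open they stand 13 mm farther back than shut.
Start: joints at [1.155, 0.576, 0.025, 1.437, -0.015, 1.129, -0.057], TCP at [0.22, -0.638, 0.231] pointing down, gripper open.
Joint ranges: [-2.76, 2.76], [-0.34, 2.15], [-1.52, 1.57], [0.19, 2.46], [-1.09, 4.23], [0.17, 1.99], [-2.82, 2.82]. Speed limits (rad/s): [2.22, 2.22, 3.01, 3.01, 3.14, 3.14, 3.14].

## Interface

Orientations are given as a rotation vector (axis times angle).
In Python, from rig import r gives the robot as it stands. The module is installed in compiled form; this text tells all that it offers.
- The arm moves only by the shell command python3 -m crank 'ROWS' [FORCE]. ROWS is JSON, a list of rows, each an object of numbers: "dx", "dy", "dz": the shift along the tool's x, y, z normalised to -1 to 1, where 1 is 100 mm; "wx", "wy", "wz": the turn, a rotation vector about the tool's x, y, z normalised to -1 to 1, where 1 is 120 degrees; "claw": the closure in counts, from 0 (fully open) to 255 (shut). In form: [{"dx": .., "dy": .., "dz": .., "wx": .., "wy": .., "wz": .., "claw": ..}, ...]. A call has exactly 5 rows; each row is the pose to reach, as a shift and turn from the pose measured when the call began, along the tool's axes at that moment; what a row does not reach only later rows make up. A row lasts 1/12 s, in which the tool goes at most 41.7 mm and 7.16 degrees, less where a joint would pass 70% of its speed; a pose out of reach is approached as far as the arm can. A call with a number of a shift or a turn outside -1 to 1 is refused whole. A call with a gripper value outside its range is refused whole. The fingers move at their own pace and stop on an object; FORCE is the grip in N (left out, the last holds). Time passes only in rows, so rows that repeat a pose let the fingers close, or fill a call up. It gives the time, the measured TCP pose, the force and the opening at its end, in the units of the state.
- r.sense(): the state, without advancing time (a new reading comes with each control period).
- r.snapshot(name): name is "scene" or "top" or "wrist"; returns the picture (400x640x3 uint8, red, green, blue); there is no depth.
- r.get_calibration(name): a dict with "intrinsics" (3x3 intrinsics, pixels), "position" and "rotation" of the camera in the world; the wrist camera has in their place "hand_eye" (4x4, takes a point from camera to tool coordinates, whose origin is the TCP and whose axes are the tool frame's). Camera axes: x right, y down, z forward; pixel columns grow to the right and rows downward; lengths in m; the calibration is good to about 2 mm. A picture is of the moment at which its call begins: read the wrist's pose just before it. get_calibration takes no time and is no camera call.
- r.job_done(): hands the job in, once; it reports no verdict.
The state is a dict: "time_s": time; "joint_pos": joint angles; "qvel": joint speeds; "joint_torque": joint torques, N m; "eef_pos": TCP position; "tcp_rot": TCP orientation; "force": force on the tool from outside, world axes, zero at the start; "ft_torque": the same for the moment, N m; "width": finger opening in m.
Only numpy, scipy, OpenCV 4.12 (cv2) and the standard library are available. Lean on these libraries where they do the work, as an engineer would, in place of code of your own. Each camera call takes 0.05 s, during which the arm holds its last target.

## Working session

There is one attempt and no reset: what is moved stays moved. The work goes in short steps, Python scripts to look and compute and a shell command to move; the robot and the scene stay as the last step left them, time stands still between calls to the robot, and variables do not carry over. Pictures are saved under pics/ and viewed, and the job is handed in when it is done.

```bash
mkdir -p pics; python3 - <<'E'
from rig import r
import cv2,numpy as np
np.set_printoptions(precision=4,suppress=True)
print(r.sense())
for n in("scene","top"):
    im=r.snapshot(n); cv2.imwrite(f"pics/{n}0.png",im[:,:,::-1]); print(n,r.get_calibration(n))
print(r.get_calibration("wrist"))
E
```

```text
{'time_s': 0.0, 'joint_pos': array([ 1.1552,  0.5765,  0.0248,  1.4379, -0.015 ,  1.129 , -0.0565]), 'qvel': array([-0.    ,  0.0004, -0.0014,  0.    ,  0.0014, -0.0008, -0.0005]), 'joint_torque': array([  0.0005, -76.5769,   2.2505, -28.5962,   0.0153,   0.0129,
         0.    ]), 'eef_pos': array([ 0.2197, -0.6378,  0.2305]), 'tcp_rot': array([ 0.9623,  1.3495, -0.9608]), 'force': array([-0.534 , -0.5327,  0.0474]), 'ft_torque': array([ 0.0442,  0.0009, -0.0006]), 'width': 0.08485676009484311}
scene {'intrinsics': array([[424.4203,   0.    , 321.2411],
       [  0.    , 424.4203, 200.1913],
       [  0.    ,   0.    ,   1.    ]]), 'position': array([-0.0016,  0.5036,  0.7456]), 'rotation': array([-0.9404,  2.4472, -1.0882])}
top {'intrinsics': array([[373.8693,   0.    , 316.7202],
       [  0.    , 373.8693, 196.6734],
       [  0.    ,   0.    ,   1.    ]]), 'position': array([ 0.334 , -0.0526,  1.0583]), 'rotation': array([-2.1373,  2.1108, -0.1793])}
{'intrinsics': array([[325.195 ,   0.    , 318.5202],
       [  0.    , 325.195 , 201.0488],
       [  0.    ,   0.    ,   1.    ]]), 'hand_eye': array([[ 0.0007, -0.2911,  0.9567, -0.143 ],
       [ 0.0004, -0.9567, -0.2911,  0.075 ],
       [ 1.    ,  0.0006, -0.0005, -0.0009],
       [ 0.    ,  0.    ,  0.    ,  1.    ]])}
```

View pics/scene0.png

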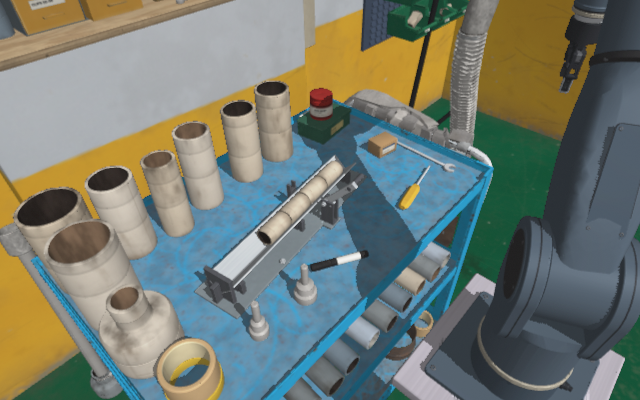

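View pics/top0.png

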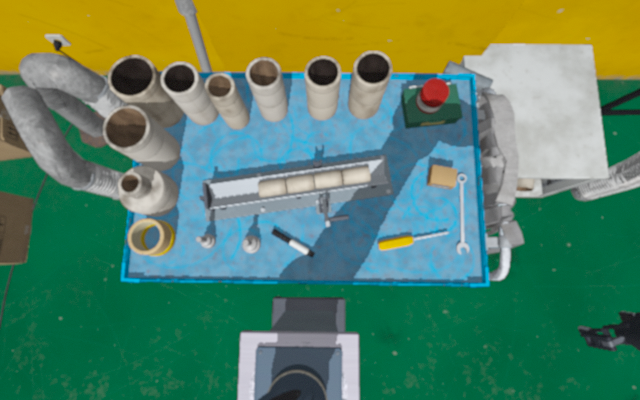

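The stop is at left (about col 207, row 195 in top). The sleeves span cols 259–370, and the gate leans back near (325,200) with its handle to the right, about (337,219). Next I'll enlarge the view and take measurements.

```bash
cat > h.py <<'E'
import cv2,numpy as np
from scipy.spatial.transform import Rotation as R
np.set_printoptions(precision=4,suppress=True)
from rig import r
def ray(n,uv,z):
    c=r.get_calibration(n);K=c["intrinsics"];M=R.from_rotvec(c["rotation"]).as_matrix()
    d=M@np.linalg.solve(K,np.array([uv[0],uv[1],1.]));p=c["position"]
    return p+d*(z-p[2])/d[2]
def proj(n,P):
    c=r.get_calibration(n);K=c["intrinsics"];M=R.from_rotvec(c["rotation"]).as_matrix()
    q=K@(M.T@(np.asarray(P)-c["position"]));return q[:2]/q[2]
E
python3 - <<'E'
import cv2
a=cv2.imread("pics/top0.png")[140:265,185:400]
cv2.imwrite("pics/topz.png",cv2.resize(a,None,fx=3.7,fy=3.7,interpolation=cv2.INTER_CUBIC))
a=cv2.imread("pics/scene0.png")[145:345,190:375]
cv2.imwrite("pics/scz.png",cv2.resize(a,None,fx=3,fy=3,interpolation=cv2.INTER_CUBIC))
E
```

```text
(no output)
```

View pics/topz.png

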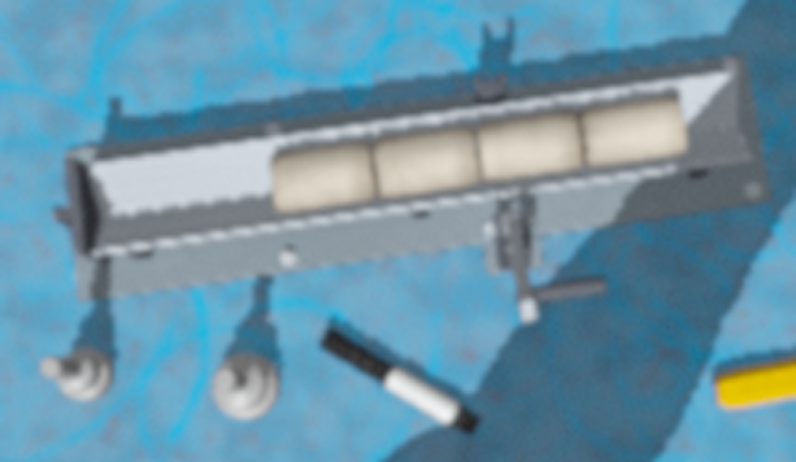

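View pics/scz.png

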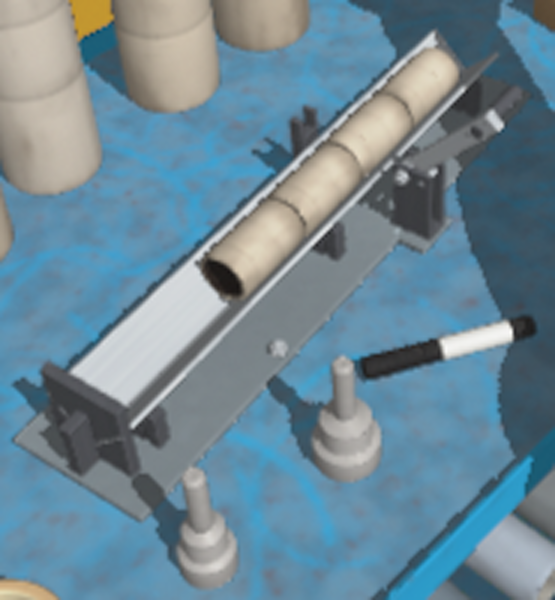

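```bash
python3 - <<'E'
from h import *
z=lambda u,v:(185+u/3.7,140+v/3.7)
s=lambda u,v:(190+u/3,145+v/3)
def pr(n,uv,h):print(n,ray("top",uv,h))
a=ray("top",z(80,297),.008);b=ray("top",z(768,200),.008);print("base near",a,b,np.linalg.norm(a-b))
d=(a-b)[:2];print("yaw of y axis from world y",np.degrees(np.arctan2(-d[0],d[1])))
for nm,p,q,h in [("nearV",(105,250),(690,168),.057),("farV",(275,131),(735,72),.057)]:
    a=ray("top",z(*p),h);b=ray("top",z(*q),h);d=(a-b)[:2];print(nm,a,b,np.linalg.norm(d),np.degrees(np.arctan2(-d[0],d[1])))
im=cv2.imread("pics/top0.png")[140:265,185:400]
hs=cv2.cvtColor(im,cv2.COLOR_BGR2HSV)
m=cv2.inRange(hs,(8,30,120),(28,110,255));n,l,st,c=cv2.connectedComponentsWithStats(m)
for i in range(1,n):
    if st[i,4]>60:print(st[i]+[185,140,0,0,0])
i=1+np.argmax(st[1:,4]);ys,xs=np.where(l==i)
box=cv2.minAreaRect(np.c_[xs,ys].astype(np.float32));print(box)
for p in cv2.boxPoints(box)+[185,140]:print(p,ray("top",p,.06))
sc=cv2.imread("pics/scene0.png")
print("scene: stop top corners",[ray("scene",s(*p),.08) for p in((48,368),(130,408),(135,472))])
print("base corners",[ray("scene",s(*p),.008) for p in((15,440),(145,520))])
print("front face sleeve1 ctr",ray("scene",s(222,278),.055))
print("handle end top z(602,286), elbow(530,292)",ray("top",z(602,286),.136),ray("top",z(535,291),.136))
E
```

```text
base near [0.4512 0.2692 0.008 ] [ 0.5328 -0.2577  0.008 ] 0.5331743368033851
yaw of y axis from world y 8.805605482899017
nearV [0.4806 0.2381 0.057 ] [ 0.5469 -0.1911  0.057 ] 0.434334174132786 8.788922675511566
farV [0.5715 0.1169 0.057 ] [ 0.6206 -0.2257  0.057 ] 0.3460685402635102 8.163802984404539
[314 167  54  18 204]
[301 175  14  15  78]
[260 177  40  17 195]
((156.0927734375, 36.79755401611328), (13.971176147460938, 53.732666015625), 82.14668273925781)
[313.5239 173.5484] [ 0.5777 -0.0323  0.06  ]
[366.7526 166.2065] [ 0.6001 -0.1784  0.06  ]
[368.6616 180.0467] [ 0.5611 -0.1832  0.06  ]
[315.4329 187.3886] [ 0.539  -0.0381  0.06  ]
scene: stop top corners [array([0.5389, 0.2612, 0.08  ]), array([0.472 , 0.2456, 0.08  ]), array([0.4311, 0.2747, 0.08  ])]
base corners [array([0.5616, 0.2894, 0.008 ]), array([0.4434, 0.2695, 0.008 ])]
front face sleeve1 ctr [0.5328 0.1144 0.055 ]
handle end top z(602,286), elbow(530,292) [ 0.4486 -0.1203  0.136 ] [ 0.4447 -0.0754  0.136 ]
```

```bash
cat >> h.py <<'E'
YAW=np.radians(8.7)
yr=np.array([-np.sin(YAW),np.cos(YAW),0]);xr=np.array([np.cos(YAW),np.sin(YAW),0]);C=np.array([.5503,.0144,0])
def W(x,y,z): return C+x*xr+y*yr+np.array([0,0,z])   # rail coords -> world
def rail(p): d=np.asarray(p)-C; return np.array([d@xr,d@yr,d[2]])
def ori(tilt=0,flip=0,axis=None,yawturn=0):
    # x down, z along +-xr ; tilt deg: tips ahead toward +yr
    x=np.array([0,0,-1.])*np.cos(np.radians(tilt))+yr*np.sin(np.radians(tilt))
    z=xr*(1 if not flip else -1); y=np.cross(z,x); M=np.c_[x,y,z]
    return M
def go(p,M=None):
    s=r.sense();T=R.from_rotvec(s["tcp_rot"]).as_matrix()
    d=T.T@(np.asarray(p)-s["eef_pos"])/.1
    w=np.zeros(3) if M is None else R.from_matrix(T.T@M).as_rotvec()/np.radians(120)
    print("d",d.round(3),"w",w.round(3),"wdeg",np.degrees(np.linalg.norm(w)*np.radians(120)).round(1))
def st():
    s=r.sense();print("t",s["time_s"],"rail",rail(s["eef_pos"]),"xyz",s["eef_pos"],"F",s["force"],"w",s["width"])
    return s
E
python3 - <<'E'
from h import *
s=st();T=R.from_rotvec(s["tcp_rot"]).as_matrix();print(T)
for f in(0,1): go(W(0,-.215,.15),ori(5,f))
print(W(0,-.215,.054),W(-.14,-.105,.125))
for p in [(0,240,.08),(0,-250,.024)]: print(proj("top",W(p[0],p[1]/1000,p[2])))
for n in("top","scene"):
  print(n,"handle mid",proj(n,W(-.119,-.094,.136)),"rear sleeve",proj(n,W(0,-.199,.055)),"stop",proj(n,W(0,.24,.08)))
E
```

```text
t 0.1 rail [-0.4254 -0.5947  0.2305] xyz [ 0.2197 -0.6378  0.2305] F [0.251  0.0444 0.291 ] w 0.08549464941640729
[[-0.0005  0.9455  0.3258]
 [ 0.0014  0.3258 -0.9455]
 [-1.     -0.     -0.0015]]
d [ 0.809  4.865 -2.973] w [-0.664  0.028  0.034] wdeg 79.8
d [ 0.809  4.865 -2.973] w [ 0.835  0.036 -0.03 ] wdeg 100.4
[ 0.5828 -0.1981  0.054 ] [ 0.4278 -0.1106  0.125 ]
[206.681  193.8322]
[384.3961 173.7618]
top handle mid [338.1176 217.8739] rear sleeve [368.0226 173.6178] stop [206.681  193.8322]
scene handle mid [355.4029 180.7814] rear sleeve [335.1625 168.0269] stop [217.5154 271.4162]
```

```bash
python3 -m crank '[{"dx":-0.2,"dy":0.1,"dz":-0.06,"claw":170},{"dx":-0.4,"dy":0.25,"dz":-0.15,"claw":170},{"dx":-0.55,"dy":0.5,"dz":-0.3,"claw":170},{"dx":-0.6,"dy":0.75,"dz":-0.45,"claw":170},{"dx":-0.6,"dy":0.98,"dz":-0.6,"claw":170}]' 40
python3 -m crank '[{"dx":0,"dy":0.2,"dz":-0.12,"claw":170},{"dx":0,"dy":0.4,"dz":-0.24,"claw":170},{"dx":0,"dy":0.6,"dz":-0.36,"claw":170},{"dx":0,"dy":0.8,"dz":-0.48,"claw":170},{"dx":0,"dy":1,"dz":-0.6,"claw":170}]'
python3 - <<'E'
from h import *
st();print(r.sense()["joint_pos"]);go(W(0,-.235,.2),ori(5,0))
E
```

```text
t 0.1 rail [-0.4254 -0.5947  0.2305] xyz [ 0.2197 -0.6378  0.2305] F [0.251  0.0444 0.291 ] w 0.08549464941640729
[ 1.1552  0.5765  0.0248  1.4378 -0.015   1.129  -0.0565]
d [ 0.309  4.829 -2.777] w [-0.664  0.028  0.034] wdeg 79.8schema error: expected keys dx, dy, dz, wx, wy, wz, claw
schema error: expected keys dx, dy, dz, wx, wy, wz, claw
```

```bash
python3 -m crank '[{"dx":-0.2,"dy":0.1,"dz":-0.06,"wx":0,"wy":0,"wz":0,"claw":170},{"dx":-0.4,"dy":0.25,"dz":-0.15,"wx":0,"wy":0,"wz":0,"claw":170},{"dx":-0.55,"dy":0.5,"dz":-0.3,"wx":0,"wy":0,"wz":0,"claw":170},{"dx":-0.6,"dy":0.75,"dz":-0.45,"wx":0,"wy":0,"wz":0,"claw":170},{"dx":-0.6,"dy":0.98,"dz":-0.6,"wx":0,"wy":0,"wz":0,"claw":170}]' 40
python3 -m crank '[{"dx":0,"dy":0.2,"dz":-0.12,"wx":0,"wy":0,"wz":0,"claw":170},{"dx":0,"dy":0.4,"dz":-0.24,"wx":0,"wy":0,"wz":0,"claw":170},{"dx":0,"dy":0.6,"dz":-0.36,"wx":0,"wy":0,"wz":0,"claw":170},{"dx":0,"dy":0.8,"dz":-0.48,"wx":0,"wy":0,"wz":0,"claw":170},{"dx":0,"dy":1,"dz":-0.6,"wx":0,"wy":0,"wz":0,"claw":170}]'
python3 - <<'E'
from h import *
st();print(r.sense()["joint_pos"]);go(W(0,-.235,.2),ori(5,0))
E
```

```text
time_s: 0.52
eef_pos: [0.2941, -0.5486, 0.2919]
tcp_rot: [0.962, 1.347, -0.961]
force: [0.8, -0.4, -0.5]
width: 0.0286
time_s: 0.93
eef_pos: [0.3696, -0.4582, 0.2917]
tcp_rot: [0.962, 1.348, -0.961]
force: [0.0, -0.1, 0.1]
width: 0.0285
t 0.9333 rail [-0.2501 -0.4398  0.2917] xyz [ 0.3696 -0.4582  0.2917] F [ 0.0258 -0.0929  0.1175] w 0.028515903149779403
[ 0.8178  0.3979 -0.0078  1.5806  0.0028  1.163  -0.4295]
d [ 0.919  2.827 -1.567] w [-0.664  0.029  0.035] wdeg 79.8
```

```bash
for i in 1 2; do python3 -m crank '[{"dx":0,"dy":0.2,"dz":-0.11,"wx":0,"wy":0,"wz":0,"claw":170},{"dx":0,"dy":0.4,"dz":-0.22,"wx":0,"wy":0,"wz":0,"claw":170},{"dx":0,"dy":0.6,"dz":-0.33,"wx":0,"wy":0,"wz":0,"claw":170},{"dx":0,"dy":0.8,"dz":-0.44,"wx":0,"wy":0,"wz":0,"claw":170},{"dx":0,"dy":1,"dz":-0.55,"wx":0,"wy":0,"wz":0,"claw":170}]'; done
for i in 1 2; do python3 -m crank '[{"dx":0,"dy":0.0,"dz":0,"wx":-0.055,"wy":0,"wz":0,"claw":170},{"dx":0,"dy":0,"dz":0,"wx":-0.11,"wy":0,"wz":0,"claw":170},{"dx":0,"dy":0,"dz":0,"wx":-0.165,"wy":0,"wz":0,"claw":170},{"dx":0,"dy":0,"dz":0,"wx":-0.22,"wy":0,"wz":0,"claw":170},{"dx":0,"dy":0,"dz":0,"wx":-0.275,"wy":0,"wz":0,"claw":170}]'; done
python3 - <<'E'
from h import *
s=st();print(r.sense()["joint_pos"]);go(W(0,-.235,.2),ori(5,0))
im=r.snapshot("wrist");cv2.imwrite("pics/w1.png",im[:,:,::-1])
T=R.from_rotvec(s["tcp_rot"]).as_matrix();c=r.get_calibration("wrist");H=c["hand_eye"];K=c["intrinsics"]
def pw(P):
    q=H[:3,:3].T@(T.T@(np.asarray(P)-s["eef_pos"])-H[:3,3]);q=K@q;return q[:2]/q[2]
for nm,P in dict(rear_top=W(0,-.199,.077),rearL=W(-.0225,-.199,.055),rearR=W(.0225,-.199,.055),vend_n=W(-.0325,-.25,.057),vend_f=W(.0325,-.25,.057),pivot=W(-.058,-.065,.067),hend=W(-.119,-.119,.136),hel=W(-.119,-.07,.136)).items(): print(nm,pw(P))
E
```

```text
time_s: 1.35
eef_pos: [0.4467, -0.3726, 0.2915]
tcp_rot: [0.962, 1.349, -0.961]
force: [-0.4, -0.7, 0.1]
width: 0.0286
time_s: 1.77
eef_pos: [0.5238, -0.2871, 0.2912]
tcp_rot: [0.962, 1.349, -0.961]
force: [0.2, -1.3, -0.4]
width: 0.0287
time_s: 2.18
eef_pos: [0.5236, -0.2869, 0.2907]
tcp_rot: [0.515, 1.511, -0.514]
force: [0.1, 0.2, 0.3]
width: 0.0284
time_s: 2.6
eef_pos: [0.5233, -0.2868, 0.2903]
tcp_rot: [0.061, 1.573, -0.058]
force: [1.1, 0.1, -0.3]
width: 0.0289
t 2.6 rail [-0.0722 -0.2936  0.2903] xyz [ 0.5233 -0.2868  0.2903] F [ 1.0566  0.1012 -0.2958] w 0.02894463213620521
[ 0.6424  0.4263 -0.3363  1.551   0.1467  1.1922  0.2038]
d [0.903 0.733 0.574] w [-0.109  0.004  0.041] wdeg 13.9
rear_top [366.9097  68.6563]
rearL [343.7375  75.6868]
rearR [384.5768  65.6506]
vend_n [344.3685 124.7154]
vend_f [401.4527 111.2814]
pivot [279.015 -63.974]
hend [212.6909  -7.3499]
hel [192.2373 -79.251 ]
```

View pics/w1.png

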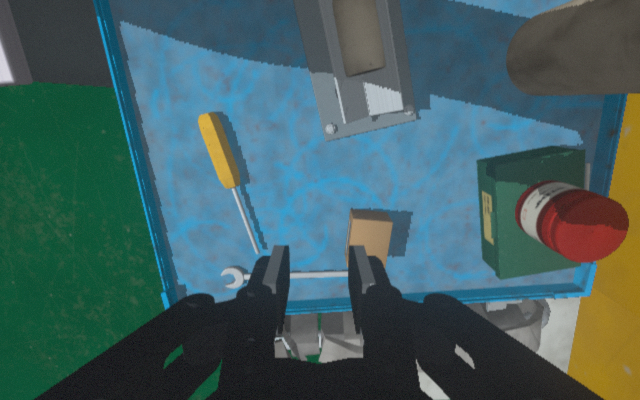

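The wrist view shows the rear sleeve's end at about (340–385, 70) and the rail's open end at about (337–415, 118). Both match the projected estimates to within a few pixels. Next I'll align over the open rail end.

```bash
python3 -m crank '[{"dx":0.15,"dy":0.13,"dz":0.1,"wx":-0.02,"wy":0,"wz":0.01,"claw":170},{"dx":0.3,"dy":0.28,"dz":0.22,"wx":-0.05,"wy":0,"wz":0.02,"claw":170},{"dx":0.5,"dy":0.44,"dz":0.34,"wx":-0.08,"wy":0,"wz":0.03,"claw":170},{"dx":0.7,"dy":0.6,"dz":0.46,"wx":-0.1,"wy":0.004,"wz":0.04,"claw":170},{"dx":0.9,"dy":0.73,"dz":0.57,"wx":-0.109,"wy":0.004,"wz":0.041,"claw":170}]'
python3 - <<'E'
from h import *
st();go(W(0,-.23,.1),ori(5,0));go(W(0,-.228,.054),ori(5,0))
E
```

```text
time_s: 3.07
eef_pos: [0.5853, -0.2175, 0.199]
tcp_rot: [-0.055, 1.575, 0.195]
force: [0.4, 0.0, -0.2]
width: 0.0285
t 3.0667 rail [-0.0005 -0.2345  0.199 ] xyz [ 0.5853 -0.2175  0.199 ] F [ 0.4268  0.0081 -0.1925] w 0.02848706739115434
d [ 0.99  -0.043  0.007] w [ 0.004 -0.001 -0.001] wdeg 0.5
d [ 1.45  -0.065  0.008] w [ 0.004 -0.001 -0.001] wdeg 0.5
```

```bash
python3 -m crank '[{"dx":0.25,"dy":-0.02,"dz":0,"wx":0,"wy":0,"wz":0,"claw":170},{"dx":0.5,"dy":-0.04,"dz":0,"wx":0,"wy":0,"wz":0,"claw":170},{"dx":0.75,"dy":-0.04,"dz":0,"wx":0,"wy":0,"wz":0,"claw":170},{"dx":0.95,"dy":-0.04,"dz":0.01,"wx":0,"wy":0,"wz":0,"claw":170},{"dx":1,"dy":-0.04,"dz":0.01,"wx":0,"wy":0,"wz":0,"claw":170}]'
python3 -m crank '[{"dx":0.1,"dy":0,"dz":0,"wx":0,"wy":0,"wz":0,"claw":170},{"dx":0.2,"dy":0,"dz":0,"wx":0,"wy":0,"wz":0,"claw":170},{"dx":0.3,"dy":-0.01,"dz":0,"wx":0,"wy":0,"wz":0,"claw":170},{"dx":0.4,"dy":-0.02,"dz":0,"wx":0,"wy":0,"wz":0,"claw":170},{"dx":0.44,"dy":-0.02,"dz":0,"wx":0,"wy":0,"wz":0,"claw":170}]'
python3 - <<'E'
from h import *
s=st();go(W(0,-.2,.054),ori(5,0))
for n in("wrist","scene"):
    im=r.snapshot(n);cv2.imwrite(f"pics/{n}2.png",im[:,:,::-1])
im=cv2.imread("pics/scene2.png")[120:300,240:420];cv2.imwrite("pics/scene2z.png",cv2.resize(im,None,fx=3,fy=3))
E
```

```text
time_s: 3.48
eef_pos: [0.5833, -0.2116, 0.0954]
tcp_rot: [-0.052, 1.58, 0.195]
force: [-0.7, 0.8, 0.3]
width: 0.0282
time_s: 3.9
eef_pos: [0.5823, -0.2099, 0.0501]
tcp_rot: [-0.051, 1.581, 0.195]
force: [-0.7, 0.4, -0.3]
width: 0.0287
t 3.9 rail [-0.0023 -0.2265  0.0501] xyz [ 0.5823 -0.2099  0.0501] F [-0.6805  0.3577 -0.3259] w 0.0286589212965233
d [-0.014  0.267  0.024] w [ 0.002 -0.004 -0.002] wdeg 0.6
```

View pics/wrist2.png

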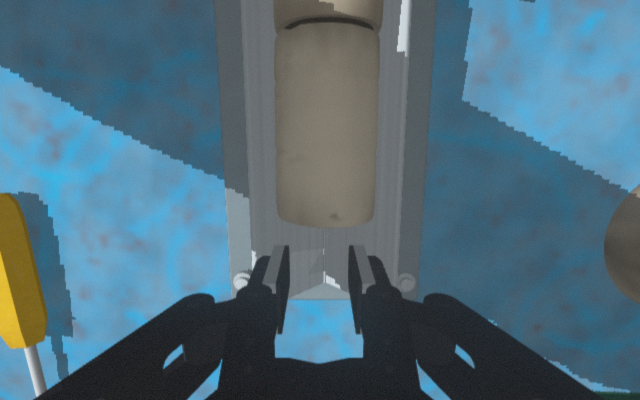

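View pics/scene2z.png

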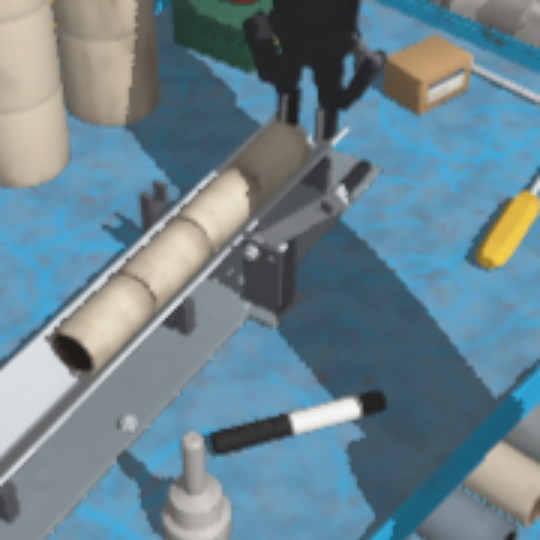

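The wrist image shows the fingers straddling the axis: pads at about cols 285/353, last sleeve at cols 275–377, sleeve end at row 225. The fingers sit about 2.5 mm too near the robot, so I'll shift over and start pushing.

```bash
python3 -m crank '[{"dx":-0.03,"dy":0.03,"dz":0.025,"wx":0,"wy":0,"wz":0,"claw":170},{"dx":-0.02,"dy":0.1,"dz":0.025,"wx":0,"wy":0,"wz":0,"claw":170},{"dx":-0.02,"dy":0.15,"dz":0.025,"wx":0,"wy":0,"wz":0,"claw":170},{"dx":-0.01,"dy":0.2,"dz":0.025,"wx":0,"wy":0,"wz":0,"claw":170},{"dx":-0.01,"dy":0.25,"dz":0.025,"wx":0,"wy":0,"wz":0,"claw":170}]'
python3 -m crank '[{"dx":0,"dy":0.05,"dz":0,"wx":0,"wy":0,"wz":0,"claw":170},{"dx":0.01,"dy":0.1,"dz":0,"wx":0,"wy":0,"wz":0,"claw":170},{"dx":0.015,"dy":0.15,"dz":0,"wx":0,"wy":0,"wz":0,"claw":170},{"dx":0.02,"dy":0.22,"dz":0,"wx":0,"wy":0,"wz":0,"claw":170},{"dx":0.025,"dy":0.29,"dz":0,"wx":0,"wy":0,"wz":0,"claw":170}]'
python3 - <<'E'
from h import *
s=st();go(W(0,-.1,.053),ori(5,0))
for n in("wrist","scene"):
    im=r.snapshot(n);cv2.imwrite(f"pics/{n}3.png",im[:,:,::-1])
im=cv2.imread("pics/scene3.png")[120:300,200:380];im=cv2.resize(im,None,fx=2.5,fy=2.5)
w=cv2.imread("pics/wrist3.png")[0:360,150:490];h=np.zeros((450,800,3),np.uint8);h[:,:450]=im;h[:360,455:795]=w;cv2.imwrite("pics/c3.png",h)
E
```

```text
time_s: 4.42
eef_pos: [0.5816, -0.1852, 0.0546]
tcp_rot: [-0.053, 1.579, 0.194]
force: [2.0, -4.1, 0.9]
width: 0.0282
time_s: 4.83
eef_pos: [0.5772, -0.1564, 0.0548]
tcp_rot: [-0.053, 1.579, 0.193]
force: [1.6, -4.4, 0.3]
width: 0.0283
t 4.8333 rail [ 0.0007 -0.1728  0.0548] xyz [ 0.5772 -0.1564  0.0548] F [ 1.5724 -4.45    0.3019] w 0.028256466194066045
d [ 0.083  0.724 -0.004] w [ 0.002 -0.003 -0.001] wdeg 0.4
```

View pics/c3.png

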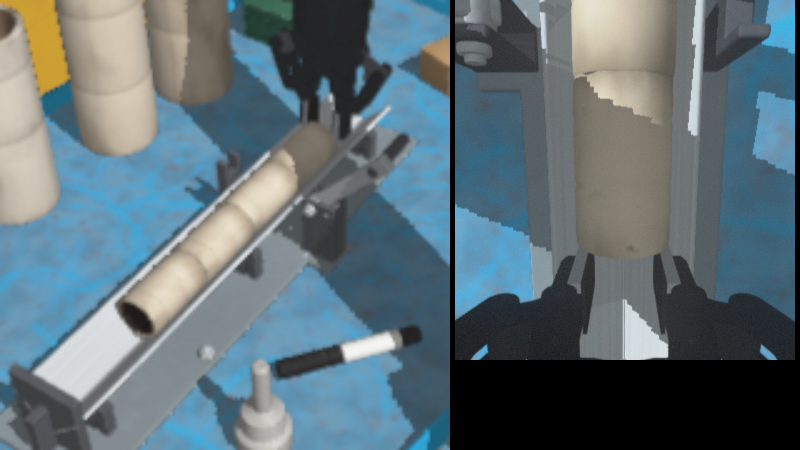

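```bash
python3 -m crank '[{"dx":0.01,"dy":0.07,"dz":0,"wx":0,"wy":0,"wz":0,"claw":170},{"dx":0.02,"dy":0.15,"dz":0,"wx":0,"wy":0,"wz":0,"claw":170},{"dx":0.025,"dy":0.23,"dz":0,"wx":0,"wy":0,"wz":0,"claw":170},{"dx":0.03,"dy":0.31,"dz":0,"wx":0,"wy":0,"wz":0,"claw":170},{"dx":0.035,"dy":0.39,"dz":0,"wx":0,"wy":0,"wz":0,"claw":170}]'
python3 -m crank '[{"dx":0.01,"dy":0.08,"dz":0,"wx":0,"wy":0,"wz":0,"claw":170},{"dx":0.02,"dy":0.16,"dz":0,"wx":0,"wy":0,"wz":0,"claw":170},{"dx":0.025,"dy":0.24,"dz":0,"wx":0,"wy":0,"wz":0,"claw":170},{"dx":0.03,"dy":0.32,"dz":0,"wx":0,"wy":0,"wz":0,"claw":170},{"dx":0.035,"dy":0.4,"dz":0,"wx":0,"wy":0,"wz":0,"claw":170}]'
python3 - <<'E'
from h import *
s=st();go(W(0,-.067,.053),ori(5,0))
for n in("wrist","scene"):
    im=r.snapshot(n);cv2.imwrite(f"pics/{n}4.png",im[:,:,::-1])
im=cv2.imread("pics/scene4.png")[145:325,180:360];im=cv2.resize(im,None,fx=2.5,fy=2.5)
w=cv2.imread("pics/wrist4.png")[0:360,150:490];h=np.zeros((450,800,3),np.uint8);h[:,:450]=im;h[:360,455:795]=w;cv2.imwrite("pics/c4.png",h)
E
```

```text
time_s: 5.35
eef_pos: [0.5705, -0.1158, 0.0549]
tcp_rot: [-0.053, 1.58, 0.196]
force: [-0.2, -4.4, -0.7]
width: 0.0283
time_s: 5.77
eef_pos: [0.564, -0.0754, 0.055]
tcp_rot: [-0.053, 1.58, 0.196]
force: [1.3, -3.9, -1.2]
width: 0.0283
t 5.7667 rail [-0.     -0.0909  0.055 ] xyz [ 0.564  -0.0754  0.055 ] F [ 1.2649 -3.8798 -1.1863] w 0.028330658112706283
d [0.042 0.236 0.002] w [ 0.003 -0.003 -0.002] wdeg 0.6
```

View pics/c4.png

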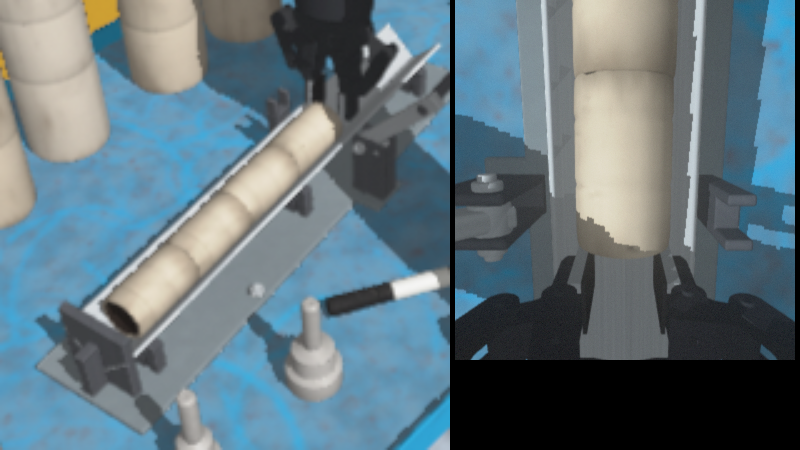

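```bash
python3 -m crank '[{"dx":0.005,"dy":0.04,"dz":0,"wx":0,"wy":0,"wz":0,"claw":170},{"dx":0.01,"dy":0.08,"dz":0,"wx":0,"wy":0,"wz":0,"claw":170},{"dx":0.015,"dy":0.12,"dz":0,"wx":0,"wy":0,"wz":0,"claw":170},{"dx":0.02,"dy":0.16,"dz":0,"wx":0,"wy":0,"wz":0,"claw":170},{"dx":0.02,"dy":0.19,"dz":0,"wx":0,"wy":0,"wz":0,"claw":170}]'
python3 - <<'E'
from h import *
s=st()
for n in("wrist","scene"):
    im=r.snapshot(n);cv2.imwrite(f"pics/{n}5.png",im[:,:,::-1])
im=cv2.imread("pics/scene5.png")[145:325,180:360];im=cv2.resize(im,None,fx=2.5,fy=2.5)
w=cv2.imread("pics/wrist5.png")[0:360,150:490];h=np.zeros((450,800,3),np.uint8);h[:,:450]=im;h[:360,455:795]=w;cv2.imwrite("pics/c5.png",h)
E
```

```text
time_s: 6.28
eef_pos: [0.5608, -0.056, 0.0549]
tcp_rot: [-0.054, 1.58, 0.197]
force: [1.0, -4.8, 0.7]
width: 0.0288
t 6.2833 rail [-0.0003 -0.0711  0.0549] xyz [ 0.5608 -0.056   0.0549] F [ 0.9593 -4.7534  0.6647] w 0.028801847401061856
```

View pics/c5.png

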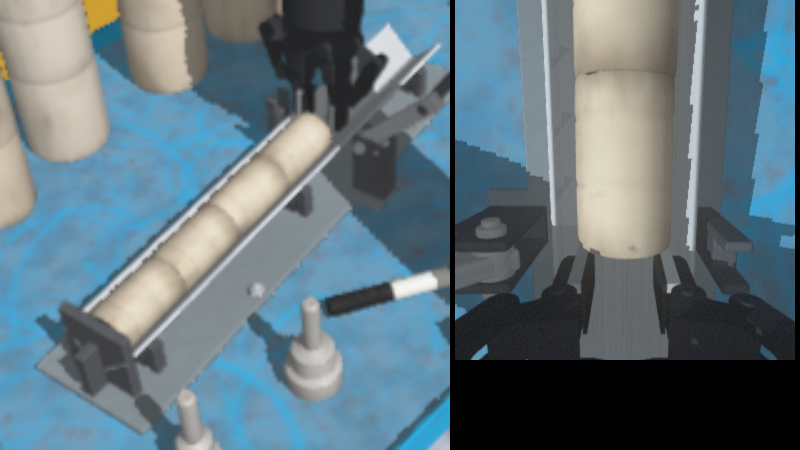

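```bash
python3 -m crank '[{"dx":0.002,"dy":0.015,"dz":0,"wx":0,"wy":0,"wz":0,"claw":170},{"dx":0.003,"dy":0.03,"dz":0,"wx":0,"wy":0,"wz":0,"claw":170},{"dx":0.004,"dy":0.045,"dz":0,"wx":0,"wy":0,"wz":0,"claw":170},{"dx":0.005,"dy":0.06,"dz":0,"wx":0,"wy":0,"wz":0,"claw":170},{"dx":0.006,"dy":0.075,"dz":0,"wx":0,"wy":0,"wz":0,"claw":170}]'
python3 - <<'E'
from h import *
s=st()
E
```

```text
time_s: 6.8
eef_pos: [0.5599, -0.0505, 0.055]
tcp_rot: [-0.054, 1.58, 0.194]
force: [2.4, -15.3, 1.3]
width: 0.0285
t 6.8 rail [-0.0003 -0.0656  0.055 ] xyz [ 0.5599 -0.0505  0.055 ] F [  2.3556 -15.2906   1.3265] w 0.028522554227823117
```

```bash
python3 -m crank '[{"dx":0.001,"dy":0.008,"dz":0,"wx":0,"wy":0,"wz":0,"claw":170},{"dx":0.001,"dy":0.015,"dz":0,"wx":0,"wy":0,"wz":0,"claw":170},{"dx":0.001,"dy":0.02,"dz":0,"wx":0,"wy":0,"wz":0,"claw":170},{"dx":0.001,"dy":0.02,"dz":0,"wx":0,"wy":0,"wz":0,"claw":170},{"dx":0.001,"dy":0.02,"dz":0,"wx":0,"wy":0,"wz":0,"claw":170}]'
python3 - <<'E'
from h import *
s=st();print(proj("top",W(0,.24,.077)))
for n in("top","scene"):
    im=r.snapshot(n);cv2.imwrite(f"pics/{n}6.png",im[:,:,::-1])
im=cv2.imread("pics/scene6.png")[145:325,180:360];im=cv2.resize(im,None,fx=2.5,fy=2.5,interpolation=cv2.INTER_CUBIC)
w=cv2.imread("pics/top6.png")[155:225,190:350];w=cv2.resize(w,None,fx=5,fy=5,interpolation=cv2.INTER_CUBIC)
cv2.imwrite("pics/c6s.png",im);cv2.imwrite("pics/c6t.png",w)
E
```

```text
time_s: 7.22
eef_pos: [0.5599, -0.0509, 0.055]
tcp_rot: [-0.055, 1.579, 0.191]
force: [3.0, -8.9, 0.7]
width: 0.0285
t 7.2167 rail [-0.0004 -0.066   0.055 ] xyz [ 0.5599 -0.0509  0.055 ] F [ 3.0116 -8.914   0.7317] w 0.028482398581933025
[207.015  194.0389]
```

View pics/c6s.png

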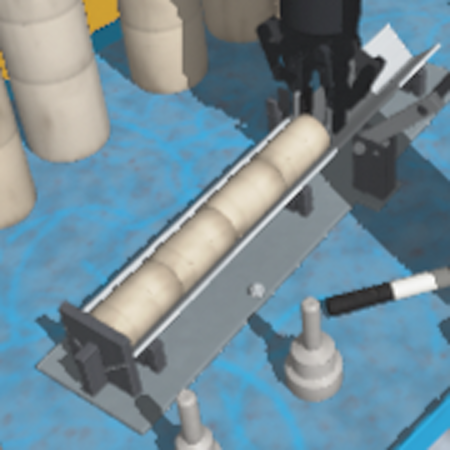

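View pics/c6t.png

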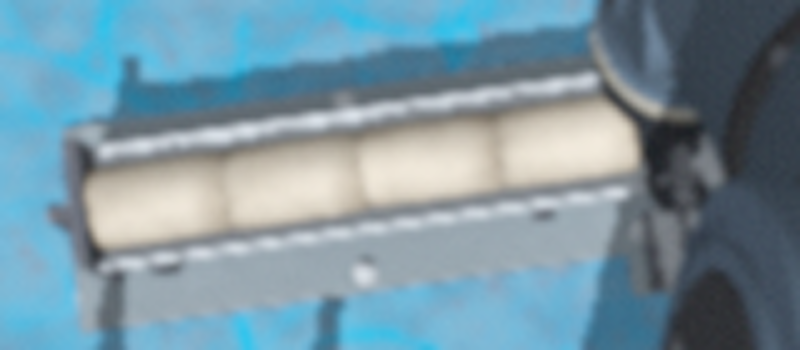

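The first sleeve's front is at top zoom col ~85 (full-image col 207), where the stop face projects. No gaps are visible, and the contact force rose to 15 N, so the row is home. Backing off and raising the tool.

```bash
python3 -m crank '[{"dx":-0.01,"dy":-0.1,"dz":0,"wx":0,"wy":0,"wz":0,"claw":170},{"dx":-0.03,"dy":-0.25,"dz":0,"wx":0,"wy":0,"wz":0,"claw":170},{"dx":-0.2,"dy":-0.3,"dz":0,"wx":0,"wy":0,"wz":0,"claw":170},{"dx":-0.5,"dy":-0.3,"dz":0,"wx":0,"wy":0,"wz":0,"claw":170},{"dx":-0.8,"dy":-0.3,"dz":0,"wx":0,"wy":0,"wz":0,"claw":170}]'
python3 - <<'E'
from h import *
s=st();go(W(-.05,-.1,.21),ori(0,0));go(W(-.15,-.1,.21),ori(0,0))
print(r.sense()["joint_pos"])
E
```

```text
time_s: 7.73
eef_pos: [0.5649, -0.0873, 0.1318]
tcp_rot: [-0.053, 1.583, 0.192]
force: [1.2, -0.8, -0.6]
width: 0.0282
t 7.7333 rail [-0.0009 -0.1027  0.1318] xyz [ 0.5649 -0.0873  0.1318] F [ 1.1766 -0.8272 -0.5726] w 0.02819903650040846
d [-0.771  0.098 -0.498] w [ 0.002 -0.005 -0.043] wdeg 5.2
d [-0.761  0.102 -1.498] w [ 0.002 -0.005 -0.043] wdeg 5.2
[ 0.3791  0.5692 -0.394   1.7957  0.1641  0.8462  0.0841]
```

```bash
python3 -m crank '[{"dx":-0.25,"dy":0.02,"dz":0,"wx":0,"wy":0,"wz":-0.02,"claw":255},{"dx":-0.5,"dy":0.05,"dz":-0.05,"wx":0,"wy":0,"wz":-0.04,"claw":255},{"dx":-0.75,"dy":0.1,"dz":-0.25,"wx":0,"wy":0,"wz":-0.043,"claw":255},{"dx":-0.77,"dy":0.1,"dz":-0.45,"wx":0,"wy":0,"wz":-0.043,"claw":255},{"dx":-0.77,"dy":0.1,"dz":-0.7,"wx":0,"wy":0,"wz":-0.043,"claw":255}]'
python3 -m crank '[{"dx":0,"dy":0,"dz":-0.2,"wx":0,"wy":0,"wz":0,"claw":255},{"dx":0,"dy":0,"dz":-0.4,"wx":0,"wy":0,"wz":0,"claw":255},{"dx":0,"dy":0,"dz":-0.6,"wx":0,"wy":0,"wz":0,"claw":255},{"dx":0,"dy":0,"dz":-0.8,"wx":0,"wy":0,"wz":0,"claw":255},{"dx":0,"dy":0,"dz":-0.8,"wx":0,"wy":0,"wz":0,"claw":255}]'
python3 - <<'E'
from h import *
s=st();go(W(-.152,-.1,.122),ori(0,0))
print(r.sense()["joint_pos"])
for n in("wrist","top"):
    im=r.snapshot(n);cv2.imwrite(f"pics/{n}7.png",im[:,:,::-1])
T=R.from_rotvec(s["tcp_rot"]).as_matrix();c=r.get_calibration("wrist");H=c["hand_eye"];K=c["intrinsics"]
def pw(P):
    q=H[:3,:3].T@(T.T@(np.asarray(P)-s["eef_pos"])-H[:3,3]);q=K@q;return q[:2]/q[2]
for nm,P in dict(rear_top=W(0,-.056,.077),pivot=W(-.058,-.065,.067),hend=W(-.119,-.119,.136),hel=W(-.119,-.07,.136)).items(): print(nm,pw(P))
E
```

```text
time_s: 8.15
eef_pos: [0.4965, -0.0939, 0.2115]
tcp_rot: [-0.125, 1.574, 0.123]
force: [-0.2, 0.2, -1.1]
width: 0.0001
time_s: 8.57
eef_pos: [0.4133, -0.107, 0.2117]
tcp_rot: [-0.124, 1.578, 0.123]
force: [-0.6, 0.0, 0.3]
width: -0.0002
t 8.5667 rail [-0.1538 -0.0993  0.2117] xyz [ 0.4133 -0.107   0.2117] F [-0.5861  0.0062  0.3223] w -0.00017749995625339202
d [ 0.897 -0.007  0.027] w [ 0.003 -0.005  0.   ] wdeg 0.7
[ 0.454   0.2544 -0.3921  2.0632  0.1309  0.8571  0.1435]
rear_top [502.3794 143.1291]
pivot [428.4842 151.6042]
hend [366.4313 239.0572]
hel [369.9119 172.9542]
```

View pics/wrist7.png

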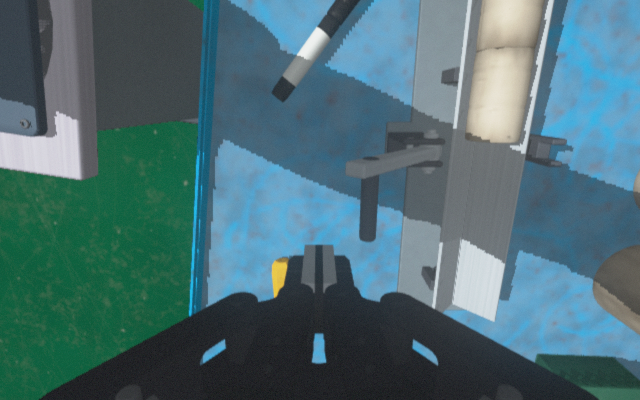

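The wrist view shows the handle at about (369, 160–240), where it was predicted. The closed fingertips are at about (319, 250), on the robot's side of it. The last sleeve's end is at row ~140. Descending beside the handle.

```bash
python3 -m crank '[{"dx":0.2,"dy":0,"dz":0,"wx":0,"wy":0,"wz":0,"claw":255},{"dx":0.4,"dy":0,"dz":0,"wx":0,"wy":0,"wz":0,"claw":255},{"dx":0.6,"dy":0,"dz":0,"wx":0,"wy":0,"wz":0,"claw":255},{"dx":0.8,"dy":0,"dz":0,"wx":0,"wy":0,"wz":0,"claw":255},{"dx":0.88,"dy":0,"dz":0,"wx":0,"wy":0,"wz":0,"claw":255}]'
python3 - <<'E'
from h import *
s=st();go(W(-.055,-.1,.122),ori(0,0))
print(r.sense()["joint_pos"])
im=r.snapshot("scene");cv2.imwrite("pics/s8.png",cv2.resize(im[120:300,260:440,::-1],None,fx=3,fy=3))
E
```

```text
time_s: 9.08
eef_pos: [0.4164, -0.106, 0.1221]
tcp_rot: [-0.124, 1.576, 0.125]
force: [-0.3, -0.1, 0.1]
width: -0.0003
t 9.0833 rail [-0.1506 -0.0987  0.1221] xyz [ 0.4164 -0.106   0.1221] F [-0.3234 -0.0712  0.0552] w -0.00028725045765086747
d [-0.008 -0.019  0.956] w [ 0.003 -0.004 -0.001] wdeg 0.6
[ 0.3985  0.3924 -0.3499  2.1794  0.231   0.6131  0.0407]
```

View pics/s8.png

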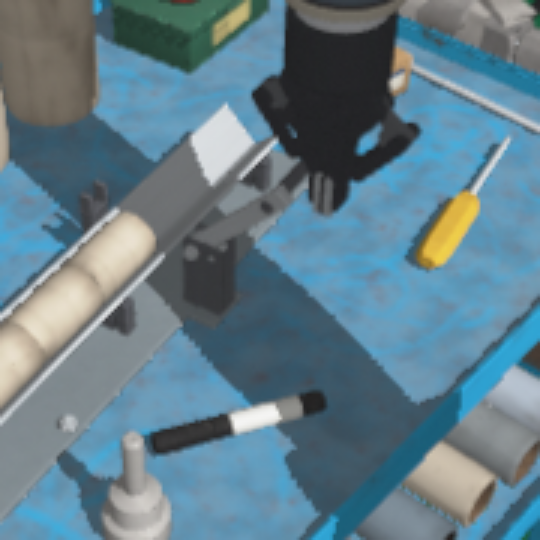

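```bash
python3 -m crank '[{"dx":0,"dy":0,"dz":0.08,"wx":0,"wy":0,"wz":0,"claw":255},{"dx":0,"dy":0,"dz":0.16,"wx":0,"wy":0,"wz":0,"claw":255},{"dx":0,"dy":0,"dz":0.26,"wx":0,"wy":0,"wz":0,"claw":255},{"dx":0,"dy":0,"dz":0.36,"wx":0,"wy":0,"wz":0,"claw":255},{"dx":0,"dy":0,"dz":0.46,"wx":0,"wy":0,"wz":0,"claw":255}]'
python3 - <<'E'
from h import *
s=st();go(W(-.055,-.1,.122),ori(0,0))
im=r.snapshot("scene");cv2.imwrite("pics/s9.png",cv2.resize(im[120:300,240:420,::-1],None,fx=3,fy=3))
E
```

```text
time_s: 9.55
eef_pos: [0.4634, -0.0985, 0.1222]
tcp_rot: [-0.124, 1.575, 0.125]
force: [-1.3, 0.4, 2.1]
width: 0.0004
t 9.55 rail [-0.103  -0.0985  0.1222] xyz [ 0.4634 -0.0985  0.1222] F [-1.2622  0.4062  2.0565] w 0.00043090889214065424
d [-0.002 -0.019  0.48 ] w [ 0.003 -0.004 -0.001] wdeg 0.6
```

View pics/s9.png

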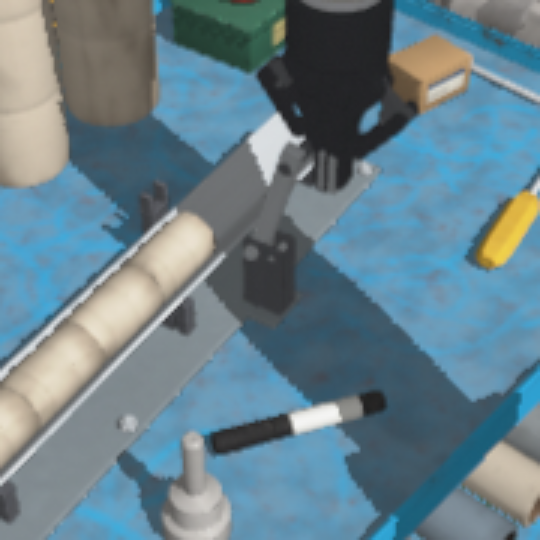

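The gate is rising with the handle against the fingertips, so I'll continue past upright.

```bash
python3 -m crank '[{"dx":0,"dy":0,"dz":0.1,"wx":0,"wy":0,"wz":0,"claw":255},{"dx":0,"dy":0,"dz":0.2,"wx":0,"wy":0,"wz":0,"claw":255},{"dx":0,"dy":0,"dz":0.3,"wx":0,"wy":0,"wz":0,"claw":255},{"dx":0,"dy":0,"dz":0.4,"wx":0,"wy":0,"wz":0,"claw":255},{"dx":0,"dy":0,"dz":0.5,"wx":0,"wy":0,"wz":0,"claw":255}]'
python3 - <<'E'
from h import *
s=st()
im=r.snapshot("scene");cv2.imwrite("pics/s10.png",cv2.resize(im[120:300,240:420,::-1],None,fx=3,fy=3))
E
```

```text
time_s: 10.02
eef_pos: [0.5167, -0.0899, 0.1226]
tcp_rot: [-0.125, 1.571, 0.126]
force: [-0.5, 0.7, 0.6]
width: 0.0001
t 10.0167 rail [-0.049  -0.098   0.1226] xyz [ 0.5167 -0.0899  0.1226] F [-0.5347  0.7356  0.5651] w 6.712335017010002e-05
```

View pics/s10.png

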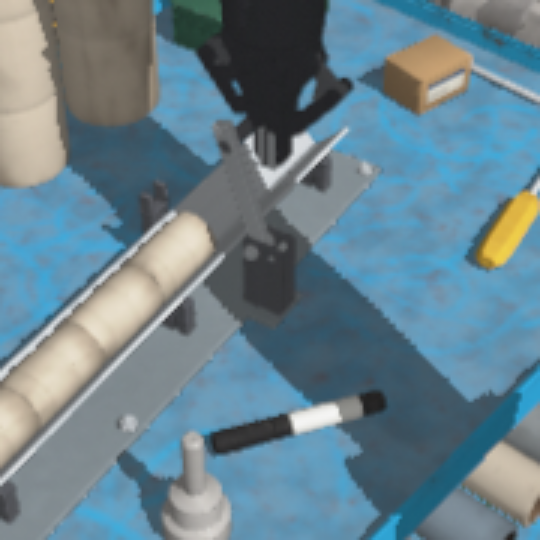

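The bar is past upright (tip at about (225,130) in the zoom) and is falling. I'll draw the tool back toward the robot and up, away from everything.

```bash
python3 -m crank '[{"dx":0,"dy":0,"dz":-0.1,"wx":0,"wy":0,"wz":0,"claw":255},{"dx":-0.1,"dy":-0.05,"dz":-0.2,"wx":0,"wy":0,"wz":0,"claw":255},{"dx":-0.3,"dy":-0.1,"dz":-0.3,"wx":0,"wy":0,"wz":0,"claw":255},{"dx":-0.6,"dy":-0.2,"dz":-0.3,"wx":0,"wy":0,"wz":0,"claw":255},{"dx":-0.9,"dy":-0.4,"dz":-0.3,"wx":0,"wy":0,"wz":0,"claw":255}]'
for i in 1 2; do python3 -m crank '[{"dx":-0.1,"dy":-0.2,"dz":0,"wx":0,"wy":0,"wz":0,"claw":255},{"dx":-0.2,"dy":-0.4,"dz":0,"wx":0,"wy":0,"wz":0,"claw":255},{"dx":-0.2,"dy":-0.6,"dz":0,"wx":0,"wy":0,"wz":0,"claw":255},{"dx":-0.2,"dy":-0.8,"dz":0,"wx":0,"wy":0,"wz":0,"claw":255},{"dx":-0.2,"dy":-0.8,"dz":0,"wx":0,"wy":0,"wz":0,"claw":255}]'; done
python3 - <<'E'
from h import *
s=st()
for n in("scene","top"):
    im=r.snapshot(n);cv2.imwrite(f"pics/{n}11.png",im[:,:,::-1])
im=cv2.imread("pics/scene11.png")[140:320,190:390];cv2.imwrite("pics/s11.png",cv2.resize(im,None,fx=3.3,fy=3.3,interpolation=cv2.INTER_CUBIC))
w=cv2.imread("pics/top11.png")[150:260,190:400];cv2.imwrite("pics/t11.png",cv2.resize(w,None,fx=3.8,fy=3.8,interpolation=cv2.INTER_CUBIC))
for x in(-.058,.034,.053): print(x,[proj(n,W(x,-.094 if x==.034 else -.065,.067)) for n in("scene","top")])
E
```

```text
time_s: 10.48
eef_pos: [0.4925, -0.1327, 0.2137]
tcp_rot: [-0.126, 1.573, 0.13]
force: [1.2, 0.5, 0.1]
width: -0.0001
time_s: 10.9
eef_pos: [0.5035, -0.2168, 0.2339]
tcp_rot: [-0.123, 1.574, 0.123]
force: [-1.0, 0.1, -0.7]
width: 0.0001
time_s: 11.32
eef_pos: [0.514, -0.3001, 0.2539]
tcp_rot: [-0.12, 1.576, 0.118]
force: [-2.6, -1.0, -0.7]
width: 0.0
t 11.3167 rail [-0.0835 -0.3054  0.2539] xyz [ 0.514  -0.3001  0.2539] F [-2.5721 -0.9836 -0.685 ] w 3.5550239977634556e-05
-0.058 [array([325.9151, 200.8069]), array([322.8525, 200.1405])]
0.034 [array([301.6646, 181.1067]), array([328.6085, 165.8295])]
0.053 [array([288.7409, 184.6555]), array([317.1416, 160.6157])]
```

View pics/s11.png

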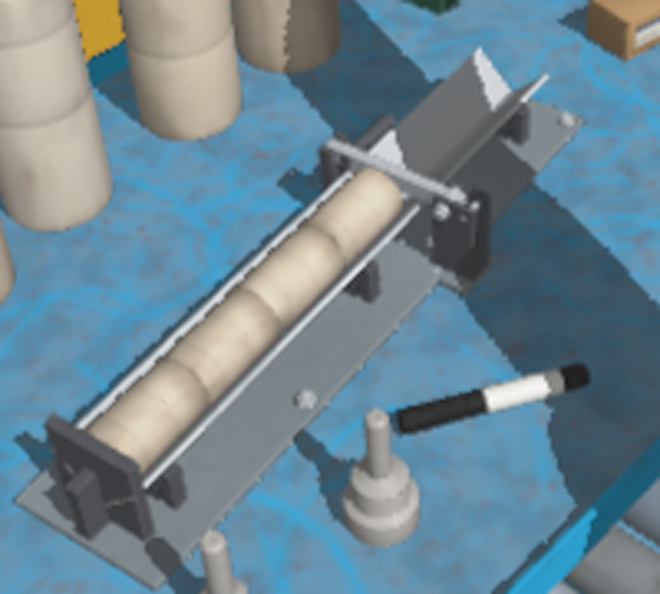

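View pics/t11.png

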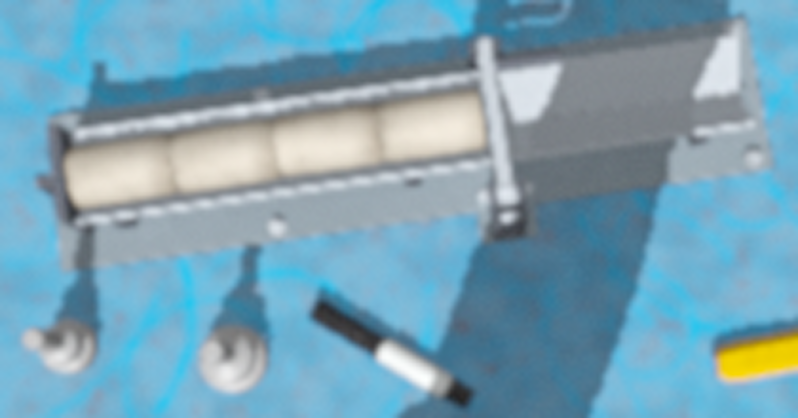

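```bash
python3 -m crank '[{"dx":0,"dy":0,"dz":0,"wx":0,"wy":0,"wz":0,"claw":255},{"dx":0,"dy":0,"dz":0,"wx":0,"wy":0,"wz":0,"claw":255},{"dx":0,"dy":0,"dz":0,"wx":0,"wy":0,"wz":0,"claw":255},{"dx":0,"dy":0,"dz":0,"wx":0,"wy":0,"wz":0,"claw":255},{"dx":0,"dy":0,"dz":0,"wx":0,"wy":0,"wz":0,"claw":255}]'
python3 - <<'E'
from h import *
s=st()
a=cv2.imread("pics/top0.png").astype(int);p=cv2.imread("pics/top11.png").astype(int);b=r.snapshot("top")[:,:,::-1].astype(int)
d=np.abs(b-p).max(2);print("moved since last: rail area px",(d[145:225,195:400]>40).sum())
z=lambda u,v:(190+u/3.8,150+v/3.8)
print("rear top edge",rail(ray("top",z(487,122),.070)),"front",rail(ray("top",z(66,180),.070)),"bar tip",rail(ray("top",z(485,42),.075)))
d0=np.abs(b-a).max(2)
for n,(u,v) in dict(ps=(206,240),pl=(251,243),mk=(292,241),ct=(443,176),dr=(398,242)).items(): print(n,(d0[v-14:v+15,u-16:u+17]>50).sum())
print("joints vel",np.abs(s["qvel"]).max())
cv2.imwrite("pics/t12.png",cv2.resize(b[150:260,190:470].astype(np.uint8),None,fx=2.8,fy=2.8))
E
```

```text
time_s: 11.83
eef_pos: [0.5146, -0.2955, 0.2539]
tcp_rot: [-0.122, 1.575, 0.123]
force: [0.4, 1.7, -0.3]
width: 0.0003
t 11.8333 rail [-0.0822 -0.301   0.2539] xyz [ 0.5146 -0.2955  0.2539] F [ 0.3857  1.6842 -0.3452] w 0.0002895778039002602
moved since last: rail area px 0
rear top edge [-0.0077 -0.0593  0.07  ] front [-0.0076  0.2418  0.07  ] bar tip [ 0.0494 -0.0659  0.075 ]
ps 0
pl 0
mk 26
ct 751
dr 0
joints vel 0.0037140046427559612
```

View pics/t12.png

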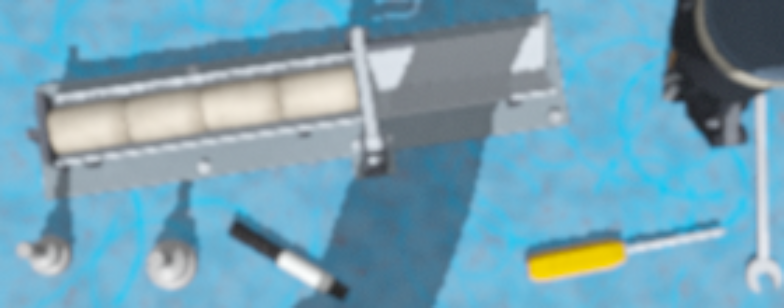

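The scene is static, with the gate level in its catch and the row packed. The carton's pixel change comes from the arm hiding it in this view. Handing in.

```bash
python3 - <<'E'
from rig import r
print(r.job_done())
E
```

```text
the job is handed in; nothing more can be done
None
```

The job is handed in at about 12 s of the 43 s allowed; it reported no verdict.

**What I did:** I pushed the last sleeve with the two part-open fingertips, about 140 mm, until the row met the stop. The force rose from about 4–5 N to 15 N, at the tool position predicted for a packed row. I then backed off, pushed the gate handle past upright with closed fingers, and drew the arm clear while the gate fell.

**Last checks:**
- **Gate:** the bar tip sits where the shut position projects, in both the top and scene views, and nothing near the rail moved between the last two pictures.
- **Sleeves:** no gaps are visible. The row measured 301 mm against 296 mm nominal, with each end a few mm past its expected place; I put this down to blurred edges. The top view cannot rule out a gap of 1–2 mm, but the rise in force fits a packed row.
- **Other items:** the plug gauges and driver show no change. The marker shows a small change of 26 pixels, probably a shifted arm shadow. The arm hid the carton in the last top view, so it was not checked there; the tool kept well clear of it.
- **Robot:** it stands clear of the rail with no contact. The arm was still drifting about 5 mm toward its held position while settling.

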